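# Clip a tagged clamp onto a sample crate

## Task

Tag the open grey sample crate: lift the clamp that carries the paper tag out of the slotted rack, stand it jaws down on the bench and let go of it, then take it by its two sprung handles, squeeze it open and clip it over the bare stretch of the crate's near rim between the two ribs, pushed fully down, upright, with the tag facing out of the crate. Leave the spare clamp, jars, bottle and tape where they are.

Things in the scene. Friction and masses are not known exactly. Their poses are not given: they have to be found in the camera images.
- clamp: Tagged clamp: black plastic, sprung, 40 mm wide (y), 80 tall, standing jaws down, handles up, 90 g. Origin: at its underside, midway between the handles; z towards the handles. The shut jaws meet at x=0. This is the tag-side half (-x), with spine; its jaw face is flat in x=0 up to z=16, set back 4 mm above. The other half (+x) pivots about y at x=0, z=40 mm. Shut feet reach from x=-15 to 13 mm.
- clamp_spine (a point): Middle of the clamp's spine, at (0, 0, 39) mm in its frame. The spine is 18 (x) x 40 (y) x 18 mm (z 30 to 48); its flat ends at y=-20 and +20 mm can be pinched across the width.
- clamp_throat (a point): Middle of the spine's underside, at (2.5, 0, 30) mm in the clamp's frame: the throat, which comes down onto the crate's rim (30 mm deep from the jaw tips).
- handle_fixed (a point): Middle of the roll (radius 4 mm, along y) at the top of the tag-side handle, at (-22, 0, 76) mm in the clamp's frame.
- handle_moving (a point): Middle of the like roll at the top of the other handle, at (22, 0, 76) mm when shut. The handles measure 52 mm over the rolls when shut, about 31 mm fully squeezed; pinching the rolls together with 9 N or more opens the jaws fully, the tips then standing 19 mm apart.
- clamp_jaw (a joint): Opening of the tagged clamp's jaws: 0 shut, 0.5 rad fully open (stop), about 0.13 when closed on the crate's wall; spring pulls it shut. The other half turns about the pivot so that its jaw tip goes to the clamp's +x.
- tag (a point): Middle of the outer face of the paper tag, at (-15, 0, 19) mm in the clamp's frame.
- rack: Fixed aluminium rack: base 152 x 70 x 8 mm, origin under its middle; three uprights 6 thick (x), 28 wide (y), 92 mm tall, at x=-70, 0, 70 mm. The two clamps stand on the base at x=-35 and 35 mm, in either order, width along y, tag towards -x. The uprights leave no room for fingers outside the handles; the clamps' ends (y) are free.
- rim_gap (a point): Top of the crate's near wall, in the middle of its thickness and midway between the two ribs, 120 mm above the bench; x points into the crate, y along the wall, z up. The wall is 5 mm thick; the ribs (6 mm wide, outside) are centred 50 mm to each side, and beyond them the rim has a flange.
- crate: Fixed open grey plastic crate, 200 (x) x 300 (y) x 120 mm, walls 5 mm, near wall at its -x side. Origin under its middle.
- spare: Bystander: spare clamp of the same form, 30 mm wide, without a tag, in the other slot of the rack. Same origin.
- jar_a: Bystander: jar, 56 mm across, 75 mm tall, standing in the crate by its far wall. Origin under its middle.
- jar_b: Bystander: a like jar in the crate.
- bottle: Bystander: white bottle, 56 mm across, 150 mm tall, on the bench. Origin under its middle.
- tape: Bystander: ring of tape core, 90 mm across, 24 mm tall, on the bench. Origin under its middle.
There are look-alikes about, which are no part of the job. What is shaped like the clamp but green or purple is not meant.

How it is judged:
By the outcome, as a careful person would: the job done as asked, in the order asked, and still so for the second after the job is handed in, with the robot touching nothing.
It also fails if it takes over 67 s, if anything falls off the work surface, if the arm or the gripper's body presses on something with over 40 N, if the wrist force passes 120 N, or if a joint passes its speed limit or range.

## Robot

A 6-joint arm with a two-finger parallel gripper is mounted at the origin on the work surface. World frame = base frame: x ahead of the robot, y to its left, z up, the work surface at z = 0. Lengths are in m, angles in rad, forces in N, time in s.
With the tool pointing down it reaches from about 0.35 to 0.775 m from the base axis. Payload 7.3 kg.
Tool frame: the origin (TCP) lies between the finger pads; the fingertips stand 14 mm ahead of it and the grasp point (between the pads) lies 5 mm behind it; z points along the fingers, y is the line along which they close (so a half turn about z gives the same grasp; the last joint's range is limited). The gripper opens to 92 mm and grips with 3 to 60 N. Pads are 19 mm wide; open, the fingers measure 130 mm over their backs; the gripper's body (75 mm by 190 mm) begins 47 mm behind the grasp point.
Start: joints at [-1.415, 0.342, 1.524, -0, 1.275, -0.146], TCP at [0.156, -0.501, 0.241] pointing down, gripper open.
Joint ranges: [-2.53, 2.53], [-0.77, 2.02], [0.04, 2.7], [-1, 4.14], [0.28, 2.66], [-3.11, 3.11]. Speed limits (rad/s): [2.57, 2.57, 3.14, 3.14, 3.14, 3.14].

## Interface

Orientations are given as [roll, pitch, yaw] about the fixed x, y, z axes, in that order (R = Rz(yaw) Ry(pitch) Rx(roll)).
In Python, from cell import robot, eyes gives the robot as it stands. The module is installed in compiled form; this text tells all that it offers.
- The arm moves only by the shell command python3 -m handwheel 'ROWS' [FORCE]. ROWS is JSON, one flat list of numbers, 5 for each row, row after row: the shift along the world's x, y, z in mm, then the turn about the world's z in rad, then the opening, from 0 (shut) to 1 (fully open). In form: [x, y, z, spin, jaw, x, y, z, spin, jaw, ...]. A call has 1 to 8 rows; each row shifts and turns the commanded pose from where the row before left it; what a row does not reach is not made up. A row lasts 1/10 s, in which the tool goes at most 50 mm and 8.59 degrees, less where a joint would pass 70% of its speed; a pose out of reach is approached as far as the arm can. A call with a gripper value outside its range is refused whole. The fingers move at their own pace and stop on an object; FORCE is the grip in N (left out, the last holds). Time passes only in rows, so rows that do not move let the fingers close. It gives the time, the measured TCP pose, the force, the opening and the grip force at its end, in the units of the state.
- robot.observe(): the state, without advancing time (a new reading comes with each control period).
- eyes.read_camera(name): name is "side" or "top" or "wrist"; returns (picture, depth): 420x560x3 uint8, blue, green, red; 420x560 float32, m along the optical axis (not along the pixel's ray), 0 where there is no reading.
- eyes.calibration(name): a dict with "fx", "fy", "cx", "cy" (pixels), "world_to_cam" (4x4, takes a point from world to camera coordinates). Camera axes: x right, y down, z forward; pixel columns grow to the right and rows downward; lengths in m; the calibration is good to about 2 mm. A picture is of the moment at which its call begins: read the wrist's pose just before it. calibration takes no time and is no camera call; for the wrist camera it gives the pose at the moment of the call.
- robot.hand_in(): hands the job in; it is judged then, once.
The state is a dict: "time": time; "qpos": joint angles; "qvel": joint speeds; "joint_efforts": joint torques, N m; "tool_pos": TCP position; "tool_rot": TCP orientation; "contact_force": force on the tool from outside, world axes, zero at the start; "torque": the same for the moment, N m; "opening": finger opening in m; "grip_force": force on a finger pad.
Only numpy, scipy, OpenCV 4.12 (cv2) and the standard library are available. Lean on these libraries where they do the work, as an engineer would, in place of code of your own. Each camera call takes 0.05 s, during which the arm holds its last target. There are 200 camera calls.

## Working session

There is one attempt and no reset: what is moved stays moved. The work goes in short steps, Python scripts to look and compute and a shell command to move; the robot and the scene stay as the last step left them, time stands still between calls to the robot, and variables do not carry over. Pictures are saved under pics/ and viewed, at most 10 in all, crops included, and the job is handed in when it is done.

```bash
mkdir -p pics
cat > h.py <<'E'
import numpy as np, cv2
from cell import robot, eyes
def grab(n):
    c=eyes.calibration(n); p,d=eyes.read_camera(n); return p,d,c
def cloud(d,c):
    v,u=np.mgrid[:d.shape[0],:d.shape[1]]
    P=np.stack([(u-c["cx"])/c["fx"]*d,(v-c["cy"])/c["fy"]*d,d],-1)
    T=np.linalg.inv(np.array(c["world_to_cam"])); W=P@T[:3,:3].T+T[:3,3]; W[d<=0]=np.nan
    return W
E
python3 - <<'E'
from h import *
s=robot.observe(); print(s["time"],s["tool_pos"],s["tool_rot"],s["opening"])
for n in("side","top"):
    p,d,c=grab(n); cv2.imwrite(f"pics/{n}0.png",p); np.savez(f"{n}0.npz",p=p,W=cloud(d,c)); T=np.linalg.inv(np.array(c["world_to_cam"])); print(n,T.round(3).tolist(),c["fx"])
E
```

```text
0.0 [ 0.15600136 -0.50086132  0.24003297] [-3.14001660e+00 -2.25666292e-04  3.01801013e-01] 0.09195691525559578
side [[-0.885, -0.29, 0.366, 0.066], [-0.466, 0.522, -0.714, 0.901], [0.016, -0.802, -0.597, 0.872], [0.0, 0.0, 0.0, 1.0]] 530.2561175506322
top [[-0.012, -0.982, 0.189, 0.252], [-1.0, 0.014, 0.008, -0.034], [-0.01, -0.189, -0.982, 1.6], [0.0, 0.0, 0.0, 1.0]] 515.1173701272763
```

View pics/side0.png

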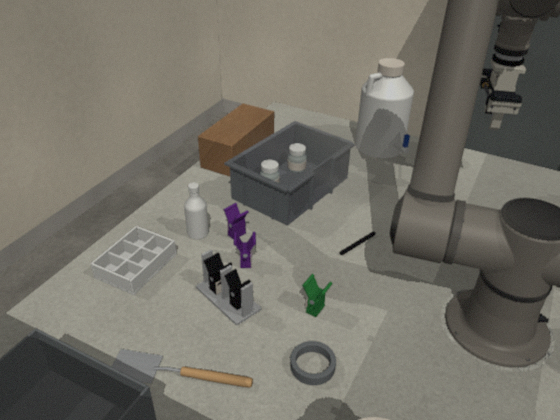

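View pics/top0.png

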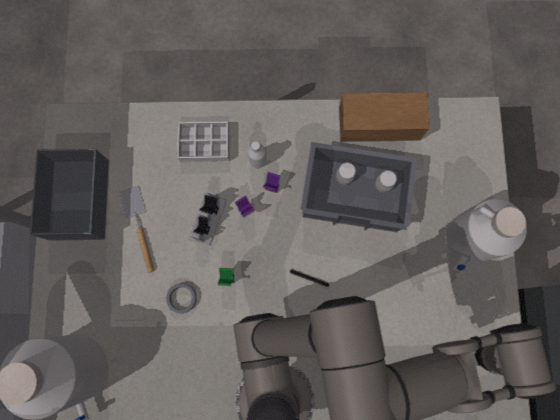

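Black clamp-shaped candidates: side (216,272) and (238,290), which are top (210,204) and (202,226). Look-alikes: purple at side (238,222) and (245,250), green at (315,295); the dark crate at lower left is not the one with jars. The two black ones in the rack remain, and the tag and width decide between them.

Run:
```python
from h import *
a=cv2.imread("pics/side0.png")[235:335,180:280]; b=cv2.imread("pics/top0.png")[180:250,175:245]
cv2.imwrite("pics/crop1.png",np.hstack([cv2.resize(a,(400,400),interpolation=2),cv2.resize(b,(400,400),interpolation=2)]))
for n in("side","top"):
    z=np.load(n+"0.npz");p=z["p"].astype(int);W=z["W"]
    r=(slice(240,325),slice(185,270)) if n=="side" else (slice(185,245),slice(185,225))
    w=W[r].reshape(-1,3);q=p[r].reshape(-1,3);mx=q.max(1);
    for nm,m in(("black z>.05",(mx<45)&(w[:,2]>.05)),("all z>.086",w[:,2]>.086),("base",(abs(w[:,2]-.008)<.003)&(mx>0))):
        k=w[m]
        if len(k)<8: print(n,nm,len(k));continue
        (c,sz,an)=cv2.minAreaRect((k[:,:2]*1000).astype(np.float32)); print(n,nm,len(k),k.mean(0).round(4),np.round(c),np.round(sz),round(an,1))
# crate
z=np.load("top0.npz");W=z["W"][135:240,295:420].reshape(-1,3);k=W[abs(W[:,2]-.12)<.006]
c,sz,an=cv2.minAreaRect((k[:,:2]*1000).astype(np.float32));print("crate",len(k),c,sz,an,cv2.boxPoints((c,sz,an)).round().tolist(),np.median(k[:,2]))
```

```text
side black z>.05 602 [0.5596 0.2066 0.0728] [549. 207.] [ 40. 117.] 70.8
side all z>.086 332 [0.5508 0.208  0.0901] [551. 207.] [ 40. 149.] 70.1
side base 774 [0.5555 0.2069 0.0083] [591. 162.] [210. 278.] 28.5
top black z>.05 358 [0.554  0.2017 0.0706] [549. 204.] [ 39. 118.] 71.0
top all z>.086 124 [0.5506 0.2045 0.0899] [549. 206.] [ 39. 145.] 68.3
top base 348 [0.5442 0.2082 0.0075] [565. 218.] [123. 190.] 89.2
crate 1450 (625.7846069335938, -257.4575500488281) (320.3290100097656, 222.3974609375) 79.91993713378906 [[488.0, -396.0], [707.0, -435.0], [763.0, -119.0], [544.0, -80.0]] 0.11826471021297558
```

View pics/crop1.png

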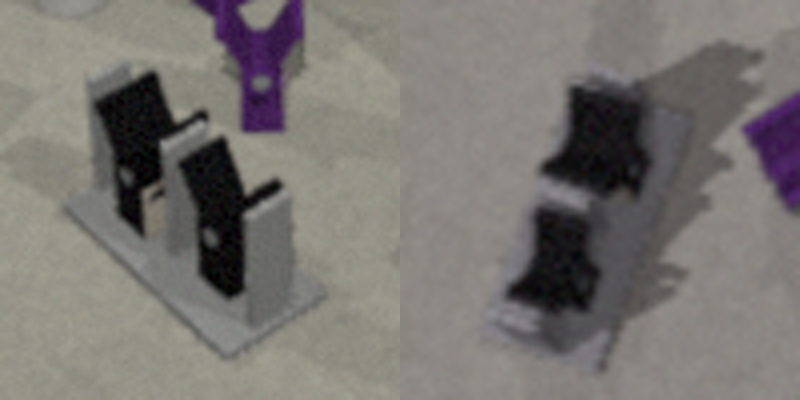

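The crop shows the far clamp (side ~(216,272)) is wider and carries the paper tag (side ~(219,287)), facing towards the robot. The near one (238,290) is the narrower spare. So the far slot holds the clamp at about (583,195) mm with yaw -0.335. I'll go via the crate to see the rim gap from the wrist camera.

```bash
python3 -m handwheel '[33,33,8,-0.06,1,33,33,8,-0.06,1,33,33,8,-0.06,1,33,33,8,-0.06,1,33,33,8,-0.06,1,33,33,8,-0.06,1,33,33,8,-0.06,1,33,33,8,-0.06,1]' 20
python3 - <<'E'
from h import *
s=robot.observe(); print(s["time"],s["tool_pos"],s["tool_rot"])
p,d,c=grab("wrist"); cv2.imwrite("pics/w1.png",p); np.savez("w1.npz",p=p,W=cloud(d,c)); print(np.linalg.inv(np.array(c["world_to_cam"])).round(3).tolist())
E
```

```text
time: 0.9
tool_pos: [0.421, -0.2356, 0.3049]
tool_rot: [-3.142, 0.0, -0.181]
contact_force: [-0.2, -0.7, -0.8]
opening: 0.0914
grip_force: 0.0
0.9 [ 0.42099383 -0.23558312  0.3048949 ] [-3.14157013e+00  3.88826429e-04 -1.80754215e-01]
[[-0.182, -0.95, -0.255, 0.491], [-0.983, 0.176, 0.047, -0.247], [0.0, 0.259, -0.966, 0.447], [0.0, 0.0, 0.0, 1.0]]
```

View pics/w1.png

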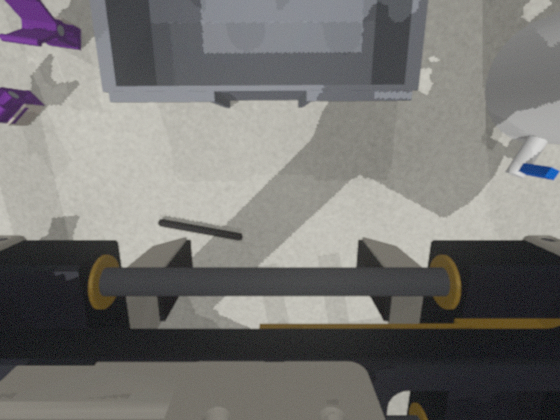

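The wrist view shows the near wall with its two ribs at about (223,99) and (303,99), and the flange missing between them. So the bare rim lies at about (263,90).

Run:
```python
from h import *
z=np.load("w1.npz");W=z["W"];p=z["p"]
cv2.imwrite("pics/w1c.png",cv2.resize(p[75:115,200:330],None,fx=6,fy=6,interpolation=2))
yaw=-0.176;ex=np.array([np.cos(yaw),np.sin(yaw)]);ey=np.array([-ex[1],ex[0]])
top=abs(W[...,2]-.12)<.006
k=[]
for u in range(112,415,12):
    v=np.where(top[70:115,u])[0]+70
    if len(v): a,b=W[v[0],u],W[v[-1],u]; print(u,v[0],v[-1],a.round(4),b.round(4),round(float(b[:2]@ex),4),round(float(b[:2]@ey),4),"back",round(float(a[:2]@ex),4))
```

```text
112 70 102 [ 0.5727 -0.0994  0.1194] [ 0.5447 -0.0879  0.1152] 0.5516 0.0088 back 0.5813
124 86 102 [ 0.5567 -0.1057  0.1175] [ 0.5424 -0.1     0.1151] 0.5515 -0.0035 back 0.5666
136 86 102 [ 0.5542 -0.1183  0.1191] [ 0.5402 -0.112   0.1149] 0.5515 -0.0157 back 0.5664
148 86 101 [ 0.5522 -0.1298  0.1181] [ 0.5383 -0.1259  0.1188] 0.5521 -0.0297 back 0.5664
160 86 101 [ 0.5498 -0.1421  0.1194] [ 0.5363 -0.1375  0.1174] 0.5521 -0.0414 back 0.5662
172 86 101 [ 0.5479 -0.1533  0.1174] [ 0.5342 -0.1493  0.1167] 0.5521 -0.0535 back 0.5663
184 86 101 [ 0.5455 -0.1655  0.1186] [ 0.5319 -0.1615  0.1171] 0.5519 -0.0658 back 0.5661
196 86 101 [ 0.5434 -0.1773  0.1183] [ 0.5295 -0.1737  0.118 ] 0.5518 -0.0783 back 0.566
208 86 101 [ 0.5412 -0.1891  0.1179] [ 0.5273 -0.1858  0.1183] 0.5517 -0.0906 back 0.566
220 86 90 [ 0.5391 -0.201   0.1176] [ 0.5353 -0.2002  0.1182] 0.5621 -0.1034 back 0.566
232 86 91 [ 0.5368 -0.213   0.1185] [ 0.5327 -0.2115  0.1145] 0.5615 -0.115 back 0.5658
244 86 91 [ 0.5347 -0.2248  0.1176] [ 0.5305 -0.2236  0.1143] 0.5614 -0.1272 back 0.5658
256 86 90 [ 0.5325 -0.2367  
[... 523 characters left out ...]
02 -0.3082  0.1175] [ 0.5061 -0.3065  0.1165] 0.5519 -0.2131 back 0.5662
340 85 100 [ 0.5179 -0.3198  0.1188] [ 0.5038 -0.3182  0.1182] 0.5517 -0.225 back 0.5659
352 85 100 [ 0.5158 -0.3319  0.1181] [ 0.5016 -0.3304  0.1172] 0.5517 -0.2375 back 0.5659
364 85 100 [ 0.5136 -0.3437  0.1182] [ 0.4994 -0.3423  0.1179] 0.5516 -0.2496 back 0.5658
376 85 100 [ 0.5113 -0.3551  0.1195] [ 0.4972 -0.3544  0.1174] 0.5515 -0.2619 back 0.5656
388 85 100 [ 0.5091 -0.3671  0.1191] [ 0.4949 -0.3666  0.1172] 0.5515 -0.2742 back 0.5656
400 85 100 [ 0.507  -0.3792  0.1185] [ 0.4927 -0.3782  0.1183] 0.5513 -0.2861 back 0.5655
412 70 95 [ 0.5189 -0.3925  0.1175] [ 0.4953 -0.3909  0.1174] 0.5561 -0.2981 back 0.5796
```

View pics/w1c.png

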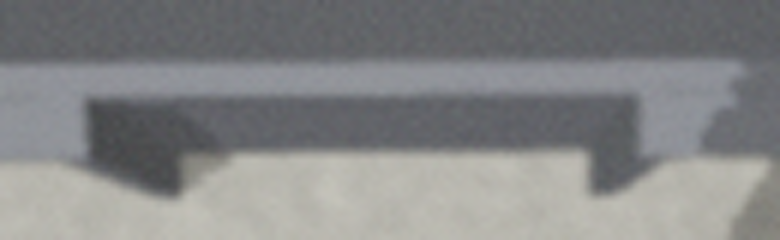

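```bash
python3 -m handwheel '[9,46,0,-0.02,1,9,46,0,-0.02,1,9,46,0,-0.02,1,9,46,0,-0.02,1,9,46,0,-0.02,1,9,46,0,-0.02,1,9,46,0,-0.02,1,9,46,0,-0.01,1]' >/dev/null
python3 -m handwheel '[9,46,0,0,1,5,46,0,0,1,0,0,0,0,1]'
python3 - <<'E'
from h import *
s=robot.observe(); print(s["time"],s["tool_pos"],s["tool_rot"])
p,d,c=grab("wrist"); cv2.imwrite("pics/w2.png",p); W=cloud(d,c);np.savez("w2.npz",p=p,W=W)
a=.335;ex=np.array([np.cos(a),-np.sin(a)]);ey=np.array([-ex[1],ex[0]])
w=W.reshape(-1,3);q=p.reshape(-1,3).astype(int);near=np.hypot(w[:,0]-.55,w[:,1]-.2065)<.12
black=near&(q.max(1)<50)&(w[:,2]>.05)&(w[:,2]<.1)
grey=near&(q.min(1)>80)&(w[:,2]>.083)&(w[:,2]<.1)
for nm,m in(("black",black),("grey",grey)):
    im=m.reshape(420,560).astype(np.uint8);n,l,st,ce=cv2.connectedComponentsWithStats(im)
    for i in range(1,n):
        if st[i,4]>40:
            k=W[l==i]; r=cv2.minAreaRect((k[:,:2]*1000).astype(np.float32)); print(nm,st[i],k.mean(0).round(4),np.round(r[0],1),np.round(r[1],1),round(r[2],1),"zmax",np.percentile(k[:,2],98).round(4), "ex",(k[:,:2]@ex).min().round(4),(k[:,:2]@ex).max().round(4),"ey",(k[:,:2]@ey).min().round(4),(k[:,:2]@ey).max().round(4))
E
```

```text
time: 2.05
tool_pos: [0.5056, 0.2274, 0.3036]
tool_rot: [-3.141, 0.002, -0.322]
contact_force: [-0.5, -0.5, 0.0]
opening: 0.0919
grip_force: 0.0
2.05 [0.5056399  0.22740889 0.30361591] [-3.14076420e+00  1.85075165e-03 -3.22281225e-01]
black [267  96  32  18 218] [0.591  0.1868 0.0688] [592.5 189.6] [35.4 16.7] 68.6 zmax 0.0858 ex 0.4887 0.5055 ey 0.3562 0.3917
black [266 114  32  22 384] [0.5694 0.1959 0.0675] [572.1 196.7] [36.5 23.6] 66.4 zmax 0.0861 ex 0.4634 0.4875 ey 0.3561 0.3924
black [275 157  18  12  57] [0.5294 0.2072 0.0741] [528.9 209.5] [19.6 16.9] 66.9 zmax 0.0868 ex 0.4216 0.4385 ey 0.3617 0.3815
black [277 172  15  20  98] [0.5051 0.2136 0.0655] [505.  214.9] [17.5 17.5] 81.3 zmax 0.0802 ex 0.3978 0.4163 ey 0.3611 0.3786
grey [269  77  26   8 172] [0.6152 0.1833 0.09  ] [615.6 183.2] [27.3  6.2] 69.5 zmax 0.0919 ex 0.5179 0.5244 ey 0.3618 0.3891
grey [268 143  24   6 133] [0.5505 0.2078 0.0903] [550.4 207.1] [26.4  5.7] 71.4 zmax 0.0924 ex 0.4488 0.4545 ey 0.3633 0.3897
grey [266 202  24   6 139] [0.4853 0.2318 0.0898] [484.6 231.6] [27.8  6.2] 69.0 zmax 0.0922 ex 0.3786 0.3849 ey 0.3642 0.3919
```

View pics/w2.png

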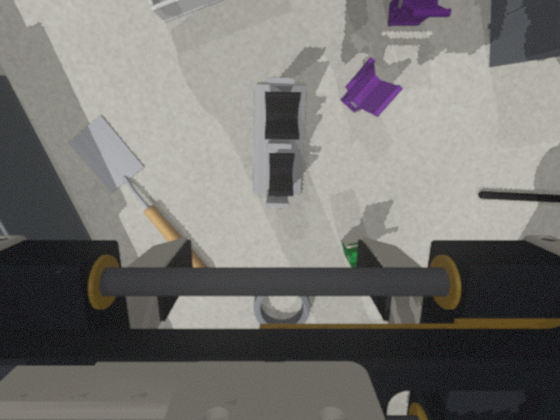

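```bash
python3 -m handwheel '[39,-16,0,-0.016,0.65,38.5,-16,0,-0.016,0.65,0,0,-45,0,0.65,0,0,-45,0,0.65,0,0,-45,0,0.65,0,0,-45,0,0.65,0,0,-30,0,0.65,0,0,0,0,0.65]' 20
```

```text
time: 2.9
tool_pos: [0.5805, 0.1885, 0.0901]
tool_rot: [3.136, 0.009, -0.362]
contact_force: [-0.5, -1.3, 1.9]
opening: 0.0599
grip_force: 0.0
```

```bash
python3 -m handwheel '[2,5,0,0.008,0.65,0,0,0,0,0.65,0,0,0,0,0.65]'
```

```text
time: 3.2
tool_pos: [0.5869, 0.196, 0.0971]
tool_rot: [-3.14, -0.004, -0.352]
contact_force: [-0.1, -0.6, -0.3]
opening: 0.0599
grip_force: 0.0
```

```bash
python3 -m handwheel '[-3.5,-1,0,0,0.65,0,0,0,0,0.65,0,0,0,0,0.65,0,0,0,0,0.65]'
```

```text
time: 3.6
tool_pos: [0.5821, 0.1947, 0.0949]
tool_rot: [-3.142, -0.0, -0.352]
contact_force: [0.2, 0.9, 0.5]
opening: 0.0599
grip_force: 0.0
```

```bash
python3 -m handwheel '[0.5,0,-15,0,0.65,0.5,0,-15,0,0.65,0,0,-12,0,0.65,0,0,-8,0,0.65,0,0,0,0,0.65,0,0,0,0,0.65,0,0,0,0,0.65]'
```

```text
time: 4.3
tool_pos: [0.5835, 0.1948, 0.0453]
tool_rot: [-3.141, -0.001, -0.352]
contact_force: [0.1, -0.8, -0.7]
opening: 0.0597
grip_force: 0.0
```

Close, lift, and check.

```bash
python3 -m handwheel '[0,0,0,0,0.3,0,0,0,0,0.3,0,0,0,0,0.3,0,0,0,0,0.3,0,0,0,0,0.3,0,0,0,0,0.3]' 25
python3 -m handwheel '[0,0,10,0,0.3,0,0,20,0,0.3,0,0,30,0,0.3,0,0,30,0,0.3,0,0,20,0,0.3,0,0,0,0,0.3,0,0,0,0,0.3]' 25
```

```text
time: 4.9
tool_pos: [0.5832, 0.1947, 0.0451]
tool_rot: [3.142, -0.0, -0.352]
contact_force: [-0.6, -0.7, 3.3]
opening: 0.0399
grip_force: 25.0
time: 5.6
tool_pos: [0.5828, 0.1947, 0.1545]
tool_rot: [3.142, 0.0, -0.352]
contact_force: [-0.6, 0.0, -0.8]
opening: 0.0397
grip_force: 25.0
```

```bash
python3 -m handwheel '[-14,-36,0,0.028,0.3,-14,-36,0,0.029,0.3,-14,-36,0,0.029,0.3,-14,-36,0,0.029,0.3,-14,-36,0,0.028,0.3,-13,-35,0,0.029,0.3,0,0,0,0,0.3,0,0,0,0,0.3]' >/dev/null
python3 -m handwheel '[0,0,-30,0,0.3,0,0,-30,0,0.3,0,0,-25,0,0.3,0,0,-15,0,0.3,0,0,0,0,0.3,0,0,0,0,0.3,0,0,0,0,0.3]'
python3 - <<'E'
from h import *
p,d,c=grab("side");T=np.array(c["world_to_cam"]);x=T@[.5,-.02,.05,1];u,v=int(c["fx"]*x[0]/x[2]+c["cx"]),int(c["fy"]*x[1]/x[2]+c["cy"])
cv2.imwrite("pics/s2.png",cv2.resize(p[max(v-70,0):v+60,u-70:u+70],None,fx=4,fy=4,interpolation=2))
E
```

```text
time: 7.1
tool_pos: [0.5008, -0.0198, 0.0554]
tool_rot: [3.142, -0.001, -0.18]
contact_force: [0.3, 0.5, -1.0]
opening: 0.0399
grip_force: 25.0
```

View pics/s2.png

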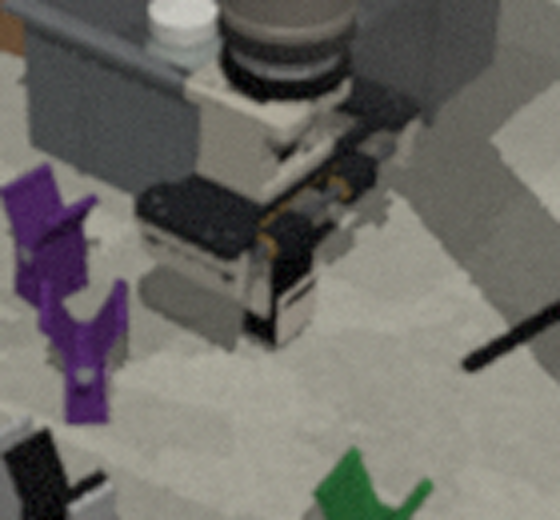

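The clamp hangs upright in the fingers, with the tag (crop (295,310)) facing the robot's side. Now I lower it onto the bench.

```bash
python3 -m handwheel '[0,0,-8,0,0.3,0,0,-6,0,0.3,0,0,-3,0,0.3,0,0,0,0,0.3,0,0,-1,0,0.3,0,0,0,0,0.3,0,0,0,0,0.3]'
```

```text
time: 7.85
tool_pos: [0.5001, -0.0203, 0.037]
tool_rot: [3.141, -0.0, -0.18]
contact_force: [-0.9, -1.3, 3.2]
opening: 0.0399
grip_force: 25.0
```

```bash
python3 -m handwheel '[0,0,0,0,0.65,0,0,0,0,0.65,0,0,0,0,0.65,0,0,0,0,0.65,0,0,15,0,0.7,0,0,30,0,0.7,0,0,40,0,1,0,0,15,0,1]'
python3 -m handwheel '[0,0,0,0.145,1,0,0,0,0.145,1,0,0,0,0.145,1,0,0,0,0.145,1,0,0,0,0.145,1,0,0,0,0.145,1,0,0,0,0.145,1,0,0,0,0.145,1]'
python3 -m handwheel '[0,0,0,0.145,1,0,0,0,0.145,1,0,0,0,0.121,1,0,0,0,0,1,0,0,0,0,1,0,0,0,0,1]'
python3 - <<'E'
from h import *
for n in("side","top"):
    p,d,c=grab(n);W=cloud(d,c);w=W.reshape(-1,3)
    m=(np.hypot(w[:,0]-.5,w[:,1]+.02)<.05)&(w[:,2]>.03)&(w[:,2]<.092)&(p.reshape(-1,3).max(1)<60)
    k=w[m];r=cv2.minAreaRect((k[:,:2]*1000).astype(np.float32)) if m.sum()>5 else 0;print(n,m.sum(),k.mean(0) if m.sum() else 0,r,k[:,2].max() if m.sum() else 0)
    if n=="side":
        T=np.array(c["world_to_cam"]);x=T@[.5,-.02,.05,1];u,v=int(c["fx"]*x[0]/x[2]+c["cx"]),int(c["fy"]*x[1]/x[2]+c["cy"])
        cv2.imwrite("pics/s3.png",cv2.resize(p[max(v-60,0):v+40,u-60:u+60],None,fx=4,fy=4,interpolation=2))
E
```

```text
time: 8.65
tool_pos: [0.5016, -0.0205, 0.14]
tool_rot: [3.141, -0.005, -0.18]
contact_force: [0.1, -0.7, -1.3]
opening: 0.0759
grip_force: 0.0
time: 9.45
tool_pos: [0.5, -0.0203, 0.1366]
tool_rot: [-3.141, 0.0, 0.986]
contact_force: [0.6, -0.3, 0.1]
opening: 0.092
grip_force: 0.0
time: 10.05
tool_pos: [0.5001, -0.0203, 0.1367]
tool_rot: [3.141, 0.0, 1.388]
contact_force: [0.1, 0.1, 0.4]
opening: 0.0918
grip_force: 0.0
side 335 [ 0.5043725  -0.01602702  0.06070874] ((500.1411437988281, -18.01506805419922), (44.41524887084961, 52.82450866699219), 80.5475082397461) 0.08476935533818797
top 0 0 0 0
```

View pics/s3.png

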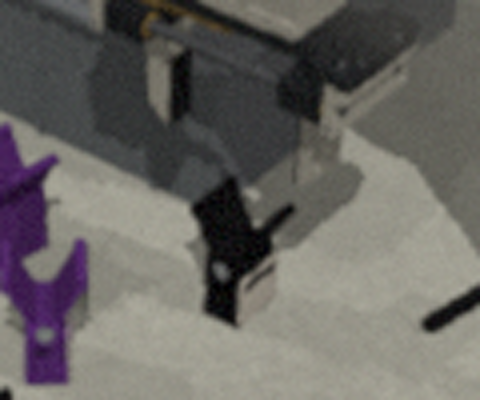

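The released clamp stands upright (crop (235,250)), with the fingers straddling it. Next I go down onto the handles and squeeze.

```bash
python3 -m handwheel '[0,0,-20,0,1,0,0,-20,0,1,0,0,-15,0,1,0,0,-10,0,1,0,0,0,0,1,0,0,0,0,1,0,0,0,0,0.6,0,0,0,0,0.6]' 18
python3 -m handwheel '[0,0,0,0,0.52,0,0,0,0,0.48,0,0,0,0,0.44,0,0,0,0,0.4,0,0,0,0,0.36,0,0,0,0,0.3,0,0,0,0,0.25,0,0,0,0,0.25]' 18
python3 -m handwheel '[0,0,0,0,0.25,0,0,0,0,0.25,0,0,0,0,0.25]' 18
python3 - <<'E'
from h import *
p,d,c=grab("side");T=np.array(c["world_to_cam"]);x=T@[.5,-.02,.05,1];u,v=int(c["fx"]*x[0]/x[2]+c["cx"]),int(c["fy"]*x[1]/x[2]+c["cy"])
cv2.imwrite("pics/s4.png",cv2.resize(p[max(v-60,0):v+40,u-60:u+60],None,fx=5,fy=5,interpolation=2))
E
```

```text
time: 10.95
tool_pos: [0.5005, -0.0203, 0.0724]
tool_rot: [3.14, 0.0, 1.391]
contact_force: [-0.6, -0.4, 0.6]
opening: 0.0805
grip_force: 0.0
time: 11.75
tool_pos: [0.5023, -0.0207, 0.0736]
tool_rot: [3.136, 0.0, 1.391]
contact_force: [1.2, -0.1, 11.0]
opening: 0.0315
grip_force: 18.0
time: 12.05
tool_pos: [0.5023, -0.0207, 0.0736]
tool_rot: [3.136, 0.0, 1.391]
contact_force: [1.9, 0.0, 10.0]
opening: 0.0314
grip_force: 18.0
```

View pics/s4.png

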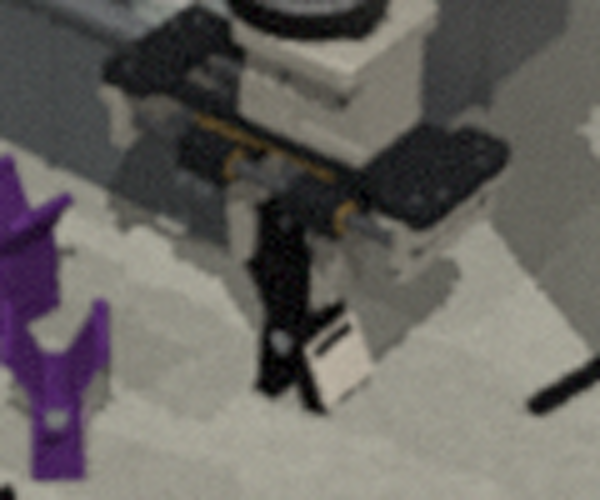

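Squeezed fully open (31 mm). The view shows the two halves spread symmetrically, with the tag half tilted about 0.25 rad and the pivot under the TCP. I'll straddle the rim symmetrically; the spring should square the clamp to the wall on release. Next I lift and carry it.

```bash
python3 -m handwheel '[0,0,10,0,0.25,0,0,25,0,0.25,0,0,35,0,0.25,0,0,35,0,0.25,0,0,30,0,0.25,0,0,15,0,0.25,0,0,0,0,0.25,0,0,0,0,0.25]' 18
python3 -m handwheel '[3,-25,0,0,0.25,4,-35,0,0,0.25,4,-35,0,0,0.25,4,-35,0,0,0.25,4,-35,0,0,0.25,4,-30,0,0,0.25,3,-25,0,0,0.25,0,0,0,0,0.25]' 18
python3 -m handwheel '[0,0,0,0,0.25,0,0,0,0,0.25]' 18
python3 - <<'E'
from h import *
p,d,c=grab("side");T=np.array(c["world_to_cam"]);x=T@[.53,-.24,.15,1];u,v=int(c["fx"]*x[0]/x[2]+c["cx"]),int(c["fy"]*x[1]/x[2]+c["cy"])
cv2.imwrite("pics/s5.png",cv2.resize(p[max(v-60,0):v+40,u-60:u+60],None,fx=5,fy=5,interpolation=2))
E
```

```text
time: 12.9
tool_pos: [0.4995, -0.0202, 0.2212]
tool_rot: [-3.141, 0.0, 1.391]
contact_force: [0.1, 0.4, -2.0]
opening: 0.0317
grip_force: 18.0
time: 13.7
tool_pos: [0.5253, -0.243, 0.2193]
tool_rot: [-3.139, -0.0, 1.388]
contact_force: [-0.1, -0.3, -0.3]
opening: 0.0312
grip_force: 18.0
time: 13.9
tool_pos: [0.5256, -0.2392, 0.2208]
tool_rot: [-3.14, -0.001, 1.391]
contact_force: [-0.6, -0.1, -2.1]
opening: 0.0316
grip_force: 18.0
```

View pics/s5.png

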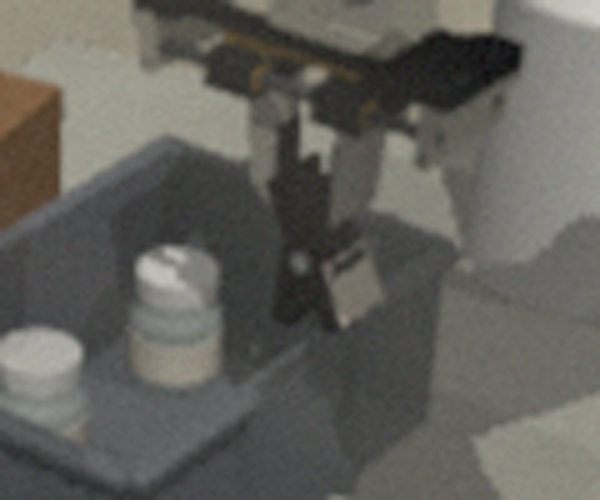

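The clamp is held over the wall, with the jaws open either side of the rim and the tag outward. Picture budget used; from here I go by force and depth.

```bash
python3 -m handwheel '[2.8,-1.2,0,0,0.25,0,0,0,0,0.25,0,0,-10,0,0.25,0,0,-10,0,0.25,0,0,-8,0,0.25,0,0,0,0,0.25,0,0,0,0,0.25]' 18
python3 -m handwheel '[0,0,-8,0,0.25,0,0,-7,0,0.25,0,0,-5,0,0.25,0,0,0,0,0.25,0,0,0,0,0.25]' 18
```

```text
time: 14.65
tool_pos: [0.5286, -0.2413, 0.1931]
tool_rot: [-3.141, -0.0, 1.391]
contact_force: [0.1, 0.5, -1.0]
opening: 0.0312
grip_force: 18.0
time: 15.15
tool_pos: [0.533, -0.2437, 0.1829]
tool_rot: [3.125, 0.006, 1.391]
contact_force: [-4.0, 3.2, 44.3]
opening: 0.031
grip_force: 33.4
```

Run:
```python
from h import *
s=robot.observe();print(s["tool_pos"],s["contact_force"],s["torque"])
R=np.array([[np.cos(-.18),-np.sin(-.18)],[np.sin(-.18),np.cos(-.18)]])
o=np.array([.5299,-.2407])
for n in("side",):
    p,d,c=grab(n);W=cloud(d,c);w=W.reshape(-1,3);q=p.reshape(-1,3).astype(int)
    l=(w[:,:2]-o)@R
    m=(abs(l[:,0])<.06)&(abs(l[:,1])<.04)&(w[:,2]>.08)&(w[:,2]<.2)
    tag=m&(q[:,2]>q[:,0]+12)&(q.max(1)>90)&(l[:,0]<0)&(w[:,2]<.16)
    bl=m&(q.max(1)<50)
    for nm,k in(("tag",tag),("black",bl)):
        print(n,nm,k.sum()); 
        for z in np.arange(.09,.19,.008):
            j=k&(abs(w[:,2]-z)<.004)
            if j.sum()>2: print(round(z*1000),(l[j].min(0)*1000).round(1),(l[j].max(0)*1000).round(1),j.sum())
```

```text
[ 0.53301179 -0.24369966  0.18291912] [-4.03955122  3.22400439 44.30186585] [ 0.59584075  0.73892728 -0.04094747]
side tag 79
138 [-36.  -15.6] [-27.6  18.5] 20
146 [-34.  -19.3] [-23.6  21.1] 31
154 [-28.1 -18.1] [-18.9  18.3] 24
side black 240
122 [-3.6  1. ] [ 4.  21.6] 12
130 [-26.5  -7.7] [ 7.7 22.8] 31
138 [-28.3   1.4] [ 7.5 23.7] 24
146 [-24.4  13.4] [ 7.2 25.2] 13
154 [-20.9  16.8] [ 8.  23.4] 13
162 [-16.6  -8.8] [ 9.1 28. ] 20
170 [-14.5   6.5] [23.5 26.5] 24
178 [-10.2   1. ] [14.7 24. ] 29
186 [-8.3  0.6] [15.1 22.7] 32
```

The rim touched early. The depth shows the tag half tilted about 0.48 rad with the moving half vertical: it rocked the wrong way while squeezing. I back off, return to the bench and re-squeeze with the tool following the moving handle, so the tag half stays flat.

```bash
python3 -m handwheel '[0,0,10,0,0.25,0,0,15,0,0.25,0,0,20,0,0.25,0,0,10,0,0.25,0,0,0,0,0.25,0,0,0,0,0.25]' 18
python3 -m handwheel '[-4,25,0,0,0.25,-5,35,0,0,0.25,-5,35,0,0,0.25,-5,35,0,0,0.25,-4,35,0,0,0.25,-4,32,0,0,0.25,-3,24,0,0,0.25,0,0,0,0,0.25]' 18
python3 -m handwheel '[0,0,-35,0,0.25,0,0,-35,0,0.25,0,0,-30,0,0.25,0,0,-20,0,0.25,0,0,-5,0,0.25,0,0,0,0,0.25,0,0,0,0,0.25]' 18
cat > prof.py <<'E'
import sys
from h import *
ox,oy,yaw=map(float,sys.argv[1:4]); zs=float(sys.argv[4])
R=np.array([[np.cos(yaw),-np.sin(yaw)],[np.sin(yaw),np.cos(yaw)]])
p,d,c=grab("side");w=cloud(d,c).reshape(-1,3);q=p.reshape(-1,3).astype(int);l=(w[:,:2]-[ox,oy])@R
m=(abs(l[:,0])<.06)&(abs(l[:,1])<.04)&(w[:,2]>zs)&(w[:,2]<zs+.09)
tag=m&(q[:,2]>q[:,0]+12)&(q.max(1)>90)&(l[:,0]<.01)&(w[:,2]<zs+.045); bl=m&(q.max(1)<50)
s=robot.observe();print(s["time"],s["tool_pos"].round(4),s["contact_force"].round(1),s["opening"])
for nm,k in(("tag",tag),("black",bl)):
    print(nm,k.sum())
    for z in np.arange(zs,zs+.09,.008):
        j=k&(abs(w[:,2]-z)<.004)
        if j.sum()>2: print(round(z*1000),"x",*(np.percentile(l[j,0],[3,50,97])*1000).round(1),"y",*(np.percentile(l[j,1],[3,97])*1000).round(1),j.sum())
E
python3 prof.py .502 -.0207 -.18 0.004
```

```text
time: 15.8
tool_pos: [0.5286, -0.2413, 0.2278]
tool_rot: [-3.141, -0.0, 1.391]
contact_force: [0.4, 0.2, -1.6]
opening: 0.0307
grip_force: 27.8
time: 16.6
tool_pos: [0.4978, -0.0178, 0.2276]
tool_rot: [-3.139, -0.001, 1.394]
contact_force: [-0.0, -0.2, -1.1]
opening: 0.031
grip_force: 27.8
time: 17.3
tool_pos: [0.4995, -0.0209, 0.1045]
tool_rot: [3.14, 0.0, 1.39]
contact_force: [0.1, -0.4, -0.5]
opening: 0.0313
grip_force: 27.8
17.35 [ 0.4997 -0.0209  0.1047] [ 0.3 -0.3 -1.7] 0.030720226075012846
tag 47
4 x -56.3 -30.8 0.2 y -34.2 34.4 47
black 158
44 x -9.7 -8.1 -1.1 y 4.4 23.0 9
52 x -31.7 -4.6 0.2 y 0.6 24.1 38
60 x -35.6 -24.8 -0.9 y 8.4 24.3 22
68 x -31.3 -22.5 -2.0 y 18.7 24.1 14
76 x -26.8 -18.2 -0.7 y 2.1 24.0 15
84 x -28.6 -18.8 2.2 y -8.4 22.1 34
92 x -18.8 -12.1 3.8 y 7.5 23.8 26
```

```bash
python3 -m handwheel '[0,0,-15,0,0.25,0,0,-12,0,0.25,0,0,-7,0,0.25,0,0,-3,0,0.25,0,0,0,0,0.25,0,0,0,0,0.25]' 18
python3 prof.py .502 -.0207 -.18 0.004
```

```text
time: 17.95
tool_pos: [0.4991, -0.0205, 0.0671]
tool_rot: [3.141, 0.0, 1.391]
contact_force: [0.8, 0.2, -1.6]
opening: 0.0309
grip_force: 27.8
18.0 [ 0.4992 -0.0205  0.0672] [-0.2  0.8 -0.5] 0.03052396094691255
tag 152
4 x -57.3 -46.4 1.8 y -39.1 36.5 20
20 x -42.3 -39.4 -36.8 y -13.5 19.9 26
28 x -41.7 -36.3 -31.9 y -14.9 21.2 40
36 x -36.0 -32.1 -27.9 y -16.8 19.8 45
44 x -32.3 -27.9 -24.1 y -15.9 21.8 21
black 325
4 x -8.9 -7.3 -1.6 y 3.1 22.6 6
12 x -26.5 -5.3 -0.3 y 1.3 22.8 36
20 x -36.4 -11.3 -0.5 y 10.3 23.8 21
28 x -33.2 -23.4 0.7 y 18.3 24.5 13
36 x -28.2 -17.3 0.6 y 19.9 24.4 15
44 x -28.2 -19.5 -2.1 y -8.4 25.0 22
52 x -20.2 -14.2 -1.7 y 9.0 23.5 28
60 x -18.4 -12.4 3.3 y 8.6 23.5 28
68 x -14.7 2.3 8.6 y 5.8 23.2 35
76 x -14.6 6.6 10.8 y -12.4 22.4 49
84 x -14.7 9.7 17.1 y -5.0 23.2 52
92 x -15.2 -10.1 17.9 y -5.1 21.2 20
```

```bash
python3 -m handwheel '[0,0,-2,0,0.25,0,0,-2,0,0.25,0,0,0,0,0.25,0,0,0,0,0.25]' 18
python3 -m handwheel '[0,0,0,0,0.36,0,0,0,0,0.4,0,0,0,0,0.44,0,0,0,0,0.48,0,0,0,0,0.52,0,0,0,0,0.56,0,0,0,0,0.6,0,0,0,0,1]' 10
python3 -m handwheel '[0,0,0,0,1,0,0,0,0,1,0,0,0,0,1,0,0,0,0,1]' 10
python3 prof.py .502 -.0207 -.18 0.004
```

```text
time: 18.4
tool_pos: [0.4993, -0.0204, 0.0634]
tool_rot: [3.14, -0.0, 1.391]
contact_force: [-0.8, 2.5, 4.7]
opening: 0.0309
grip_force: 28.4
time: 19.2
tool_pos: [0.4989, -0.0205, 0.0628]
tool_rot: [3.141, 0.0, 1.391]
contact_force: [-0.7, -0.0, 0.5]
opening: 0.0592
grip_force: 0.0
time: 19.6
tool_pos: [0.4989, -0.0205, 0.0627]
tool_rot: [3.141, 0.0, 1.391]
contact_force: [0.3, 0.3, -0.1]
opening: 0.0895
grip_force: 0.0
19.65 [ 0.4989 -0.0205  0.0628] [ 0.4 -0.2 -0.3] 0.09066458656623587
tag 88
4 x -52.8 -34.0 2.5 y -24.0 37.8 28
12 x -28.9 -26.8 -24.7 y -16.3 19.6 23
20 x -28.2 -26.4 -24.5 y -14.5 19.5 19
28 x -29.5 -27.5 -25.9 y 6.7 21.1 8
36 x -29.0 -26.5 -25.2 y -3.9 19.9 10
black 444
4 x -18.4 -10.3 -5.0 y 19.6 25.0 8
12 x -23.9 -8.5 -3.3 y 7.1 24.4 29
20 x -22.2 -5.5 -2.5 y 11.1 24.8 11
28 x -22.4 -11.2 -2.5 y 16.6 24.6 14
36 x -23.7 -20.7 -3.7 y -12.5 24.0 26
44 x -24.0 -21.0 -3.5 y -13.6 24.6 40
52 x -23.3 -7.1 46.4 y -14.0 23.4 74
60 x -27.2 -1.3 46.8 y -16.0 22.6 62
68 x -28.3 2.9 46.9 y -13.6 22.7 61
76 x -37.1 6.5 46.9 y -17.7 23.1 67
84 x -37.9 8.5 47.3 y -12.4 23.9 45
92 x 44.0 45.5 46.8 y -5.7 8.2 7
```

Standing upright again, about 8.7 mm to the tool's -x side. I recentre, raise to roll height, then squeeze with the tool following.

```bash
python3 -m handwheel '[-4.3,0.8,5,0,1,-4.3,0.8,5,0,1,0,0,0,0,0.75,0,0,0,0,0.65,0,0,0,0,0.6,0,0,0,0,0.58,0,0,0,0,0.57,0,0,0,0,0.56]' 14
python3 -m handwheel '[-1,0.2,-0.3,0,0.535,-1,0.2,-0.3,0,0.513,-1,0.2,-0.3,0,0.49,-1,0.2,-0.3,0,0.467,-1,0.2,-0.3,0,0.445,0,0,0,0,0.445]' 14
python3 prof.py .502 -.0207 -.18 0.004
```

```text
time: 20.45
tool_pos: [0.4902, -0.0189, 0.0726]
tool_rot: [-3.141, 0.0, 1.391]
contact_force: [-0.4, -0.0, -0.1]
opening: 0.0523
grip_force: 0.1
time: 21.05
tool_pos: [0.4872, -0.0183, 0.0731]
tool_rot: [3.136, 0.0, 1.391]
contact_force: [0.5, -0.5, 12.0]
opening: 0.0411
grip_force: 8.2
21.1 [ 0.4872 -0.0183  0.073 ] [ 0.3 -0.1 12.8] 0.04069601831955118
tag 126
4 x -54.5 -40.8 -23.5 y -33.8 38.5 32
12 x -38.2 -35.9 -33.3 y -12.8 21.5 24
20 x -36.8 -34.2 -32.0 y -15.7 20.9 30
28 x -35.7 -32.8 -29.8 y -13.4 21.9 27
36 x -32.8 -31.1 -28.5 y -15.4 20.5 10
44 x -32.7 -31.4 -30.8 y 3.3 23.4 3
black 375
4 x -12.6 -9.5 -0.6 y 13.6 24.0 7
12 x -31.8 -9.9 -3.7 y 5.6 24.9 34
20 x -34.2 -20.8 -3.5 y 16.3 26.0 20
28 x -27.9 -23.3 -6.9 y 19.1 23.6 12
36 x -29.4 -23.4 -6.0 y -14.0 24.4 23
44 x -26.1 -23.6 -5.5 y -0.8 23.8 27
52 x -23.7 -12.4 -6.8 y -0.4 23.5 40
60 x -25.3 -5.4 -0.8 y -13.7 22.8 53
68 x -27.4 -2.2 2.2 y -14.5 21.7 53
76 x -32.7 1.1 5.0 y -14.1 22.6 41
84 x -32.6 2.0 11.2 y -12.1 23.9 58
92 x 8.5 10.1 10.6 y -6.5 7.1 7
```

It rocks the same way on the bench again, because pad friction holds the rolls. Instead I'll let it close, take it with a light grip below the spring's opening force, lift it, and squeeze fully in the air, where it opens symmetrically.

```bash
python3 -m handwheel '[0,0,0,0,0.48,0,0,0,0,0.52,0,0,0,0,0.56,0,0,0,0,0.62,0,0,0,0,0.7,0,0,0,0,0.8]' 5
python3 prof.py .502 -.0207 -.18 0.004
```

```text
time: 21.7
tool_pos: [0.4849, -0.0178, 0.071]
tool_rot: [-3.141, 0.0, 1.391]
contact_force: [-0.1, 0.2, 0.8]
opening: 0.0678
grip_force: 0.0
21.75 [ 0.485  -0.0178  0.071 ] [ 0.1 -0.1  0.6] 0.07059307054218758
tag 95
4 x -57.9 -35.5 -5.3 y -16.1 38.6 35
12 x -34.3 -32.8 -31.1 y -14.1 20.2 23
20 x -34.6 -33.2 -31.5 y -10.8 21.9 15
28 x -35.6 -33.5 -32.8 y -5.3 21.3 11
36 x -35.5 -33.8 -31.2 y 2.3 22.3 11
black 436
4 x -28.9 -17.2 -9.0 y 10.5 23.0 9
12 x -28.7 -14.9 -9.9 y 8.0 23.7 21
20 x -27.9 -19.7 -8.8 y 9.7 24.3 23
28 x -29.4 -24.2 -10.0 y 16.6 24.4 11
36 x -29.6 -26.4 -9.4 y -13.2 24.2 30
44 x -29.8 -27.6 -9.9 y -14.1 23.2 37
52 x -28.8 -13.9 -7.1 y -15.4 23.6 68
60 x -33.5 -7.7 21.3 y -13.2 23.8 60
68 x -36.7 -2.9 22.5 y -15.5 22.6 56
76 x -43.6 0.8 22.4 y -14.1 23.4 62
84 x -44.0 1.3 22.3 y -12.4 24.4 47
92 x -51.1 19.9 22.0 y -6.3 14.1 12
```

```bash
python3 -m handwheel '[-1,0.2,0,0,0.65,0,0,0,0,0.58,0,0,0,0,0.55,0,0,0,0,0.5,0,0,0,0,0.4,0,0,0,0,0.4,0,0,0,0,0.4]' 4
python3 -m handwheel '[0,0,3,0,0.4,0,0,6,0,0.4,0,0,10,0,0.4,0,0,15,0,0.4,0,0,15,0,0.4,0,0,10,0,0.4,0,0,0,0,0.4,0,0,0,0,0.4]' 4
python3 prof.py .4845 -.0178 -.18 0.05
```

```text
time: 22.45
tool_pos: [0.4842, -0.0177, 0.0713]
tool_rot: [-3.142, 0.0, 1.391]
contact_force: [-1.2, 1.0, 0.1]
opening: 0.0512
grip_force: 4.0
time: 23.25
tool_pos: [0.4842, -0.0177, 0.1303]
tool_rot: [3.141, 0.0, 1.391]
contact_force: [-0.2, 0.9, -0.5]
opening: 0.0478
grip_force: 4.0
23.3 [ 0.4839 -0.0176  0.1299] [ 0.2  0.3 -1. ] 0.0483355494978012
tag 88
66 x -18.2 -16.6 -14.9 y -15.1 21.6 20
74 x -17.8 -16.1 -15.0 y -16.5 21.3 28
82 x -17.7 -15.2 -13.3 y -14.8 18.8 26
90 x -16.9 -15.1 -13.2 y -5.2 22.4 13
black 407
66 x -14.3 4.2 9.5 y 7.2 26.0 28
74 x -13.7 0.1 9.8 y 9.0 25.4 27
82 x -8.8 2.5 11.4 y 16.1 25.5 18
90 x -13.1 -5.9 11.9 y -8.3 25.2 19
98 x -10.3 -7.6 13.6 y -9.4 23.1 29
106 x -9.1 0.6 10.8 y -9.2 24.1 58
114 x -9.6 9.4 13.7 y -15.6 24.3 60
122 x -21.3 13.0 20.3 y -16.4 24.2 60
130 x -15.2 17.9 21.7 y -15.0 23.6 59
138 x -18.8 20.8 27.0 y -16.7 23.2 47
```

Lifted while closed and nearly upright. Now the full squeeze in the air.

```bash
python3 -m handwheel '[0,0,0,0,0.46,0,0,0,0,0.44,0,0,0,0,0.42,0,0,0,0,0.4,0,0,0,0,0.38,0,0,0,0,0.36,0,0,0,0,0.33,0,0,0,0,0.25]' 16
python3 -m handwheel '[0,0,0,0,0.25,0,0,0,0,0.25]' 16
python3 prof.py .4845 -.0178 -.18 0.05
```

```text
time: 24.1
tool_pos: [0.4843, -0.0177, 0.1303]
tool_rot: [3.141, 0.0, 1.391]
contact_force: [0.1, -0.2, -0.7]
opening: 0.0314
grip_force: 16.0
time: 24.3
tool_pos: [0.4843, -0.0177, 0.1302]
tool_rot: [3.141, 0.0, 1.391]
contact_force: [0.1, -0.2, -0.2]
opening: 0.0318
grip_force: 16.0
24.35 [ 0.4843 -0.0177  0.1303] [ 0.7 -1.  -1.9] 0.03147759009990385
tag 114
66 x -26.9 -25.5 -21.2 y -16.2 19.9 23
74 x -27.3 -23.0 -20.3 y -16.7 21.1 37
82 x -23.7 -20.5 -17.4 y -12.1 20.7 31
90 x -22.9 -19.1 -13.7 y -13.6 22.3 22
black 366
58 x -12.1 6.7 11.9 y 3.9 23.5 13
66 x -21.2 9.3 13.9 y 5.6 24.5 39
74 x -20.2 -11.4 12.2 y 14.3 23.8 15
82 x -16.8 -12.0 10.1 y 18.2 24.8 13
90 x -17.3 -9.0 10.3 y -3.6 24.5 28
98 x -12.1 -8.6 9.0 y -15.1 24.5 41
106 x -9.7 -4.7 9.6 y 2.5 23.7 42
114 x -8.3 4.6 12.3 y 2.9 24.6 37
122 x -8.7 9.3 13.6 y -14.0 23.1 45
130 x -9.7 11.3 15.3 y -14.1 24.2 47
138 x -11.7 13.0 20.0 y -14.3 22.1 46
```

Opened symmetrically (tag half 0.27 rad), with the pivot about 1.5 mm from the tool centre. Now carry it to the rim.

```bash
python3 -m handwheel '[0,0,20,0,0.25,0,0,30,0,0.25,0,0,30,0,0.25,0,0,10,0,0.25,5,-24,0,0,0.25,7,-34,0,0,0.25,7,-34,0,0,0.25,7,-34,0,0,0.25]' 16
python3 -m handwheel '[7,-34,0,0,0.25,7,-34,0,0,0.25,6,-29,0,0,0.25,0,0,0,0,0.25,0,0,0,0,0.25,0,0,0,0,0.25]' 16
python3 prof.py .5299 -.2407 -.18 0.14
```

```text
time: 25.15
tool_pos: [0.5101, -0.1447, 0.2194]
tool_rot: [-3.141, -0.0, 1.391]
contact_force: [0.2, 0.6, -0.6]
opening: 0.0318
grip_force: 16.0
time: 25.75
tool_pos: [0.5299, -0.2397, 0.2196]
tool_rot: [-3.14, -0.001, 1.391]
contact_force: [-0.7, -0.4, -1.0]
opening: 0.0319
grip_force: 16.0
25.8 [ 0.5301 -0.2396  0.2199] [-0.3 -0.3 -0.9] 0.03172509359041117
tag 69
156 x -26.6 -24.5 -20.3 y -11.9 21.8 15
164 x -25.8 -22.4 -19.5 y -14.5 22.0 24
172 x -23.7 -20.4 -17.8 y -11.0 21.9 25
180 x -19.4 -17.8 -16.0 y 2.3 23.9 5
black 249
148 x -19.6 8.2 14.5 y 3.2 24.8 17
156 x -20.2 9.6 16.7 y -3.4 25.5 37
164 x -18.4 10.4 15.7 y 7.5 28.3 24
172 x -15.8 -8.1 13.2 y 19.9 26.2 13
180 x -10.6 1.9 13.3 y 17.7 25.7 15
188 x -11.1 -8.1 10.8 y -10.3 27.4 27
196 x -8.5 -2.3 8.1 y -10.5 25.3 28
204 x -7.8 5.0 8.8 y 5.5 27.0 28
212 x -9.3 9.4 12.7 y 3.5 25.8 23
220 x -9.2 11.4 14.2 y -13.6 26.6 24
228 x -9.7 12.6 21.9 y -5.8 23.7 13
```

```bash
python3 -m handwheel '[0.3,-1,-12,0,0.25,0,0,-12,0,0.25,0,0,-8,0,0.25,0,0,-6,0,0.25,0,0,0,0,0.25,0,0,0,0,0.25]' 16
python3 -m handwheel '[0,0,-5,0,0.25,0,0,-4,0,0.25,0,0,-3,0,0.25,0,0,0,0,0.25,0,0,0,0,0.25]' 16
```

```text
time: 26.4
tool_pos: [0.5307, -0.2417, 0.1822]
tool_rot: [3.141, 0.0, 1.391]
contact_force: [0.6, -0.2, -1.2]
opening: 0.0319
grip_force: 16.0
time: 26.9
tool_pos: [0.5306, -0.2417, 0.1702]
tool_rot: [-3.142, -0.0, 1.391]
contact_force: [-1.2, -0.7, -0.8]
opening: 0.032
grip_force: 16.0
```

No contact, so the rim is inside the jaws. I continue down to the throat.

```bash
python3 -m handwheel '[0,0,-2,0,0.25,0,0,-2,0,0.25,0,0,0,0,0.25,0,0,0,0,0.25]' 16
python3 -m handwheel '[0,0,-1.5,0,0.25,0,0,-1.5,0,0.25,0,0,0,0,0.25,0,0,0,0,0.25]' 16
python3 prof.py .5299 -.2407 -.18 0.09
```

```text
time: 27.3
tool_pos: [0.5311, -0.242, 0.1675]
tool_rot: [3.139, 0.001, 1.391]
contact_force: [-0.1, 0.3, 5.9]
opening: 0.0316
grip_force: 16.0
time: 27.7
tool_pos: [0.5325, -0.2426, 0.1666]
tool_rot: [3.134, 0.002, 1.391]
contact_force: [0.5, 0.2, 14.6]
opening: 0.0318
grip_force: 16.0
27.75 [ 0.5325 -0.2426  0.1666] [-0.6  1.4 14.7] 0.03143051499658627
tag 80
106 x -25.6 -24.1 -20.5 y -13.2 20.0 26
114 x -23.2 -20.7 -18.3 y -11.5 20.4 25
122 x -19.7 -17.3 -14.6 y -12.0 20.5 22
130 x -18.2 -16.4 -12.5 y 12.3 22.9 5
black 236
106 x -18.2 -15.0 -8.9 y 19.2 23.6 4
114 x -16.9 -1.2 12.5 y 15.9 22.8 4
122 x -14.5 -1.7 13.8 y 19.9 24.4 13
130 x -8.8 -6.2 11.7 y -21.3 22.7 12
138 x -8.7 -5.0 10.4 y -12.7 23.0 38
146 x -6.1 1.3 10.6 y -2.4 24.7 30
154 x -5.3 8.9 16.6 y -3.2 23.7 34
162 x -5.9 12.4 17.0 y -12.8 22.9 33
170 x -6.5 15.2 18.7 y -15.6 23.5 35
178 x -9.2 15.1 24.6 y -8.1 23.9 33
```

```bash
python3 -m handwheel '[-1,0.2,0,0,0.36,-1,0.2,0,0,0.385,-1,0.2,0,0,0.41,-1,0.2,0,0,0.435,-1,0.2,0,0,0.46,-1,0.2,0,0,0.49,-1,0.2,0,0,0.53,0,0,0,0,0.6]' 10
python3 -m handwheel '[0,0,0,0,0.7,0,0,0,0,0.8,0,0,0,0,1,0,0,0,0,1]' 10
python3 prof.py .5299 -.2407 -.18 0.09
```

```text
time: 28.55
tool_pos: [0.5227, -0.2399, 0.1626]
tool_rot: [-3.139, -0.001, 1.391]
contact_force: [-0.4, -0.3, 0.3]
opening: 0.0524
grip_force: 0.0
time: 28.95
tool_pos: [0.5235, -0.2402, 0.1632]
tool_rot: [-3.141, -0.0, 1.391]
contact_force: [1.3, 1.0, 0.4]
opening: 0.0823
grip_force: 0.0
29.0 [ 0.5235 -0.2402  0.1632] [-1.  -0.6  0. ] 0.08672561451384864
tag 48
98 x -16.0 -14.5 -11.9 y -14.0 22.1 15
106 x -17.2 -14.4 -12.2 y -11.8 21.0 17
114 x -16.9 -15.1 -13.5 y -8.6 19.3 11
black 309
90 x -10.4 -4.5 -1.9 y 17.6 21.3 3
98 x -8.1 -7.5 -5.3 y 21.1 22.9 4
106 x -9.4 -7.6 -1.2 y 17.1 22.1 3
122 x -9.6 -5.6 13.6 y 14.2 24.2 11
130 x -10.1 -8.2 7.3 y -14.8 22.7 25
138 x -11.0 -3.7 8.0 y -17.6 24.5 38
146 x -12.9 5.5 10.6 y -16.5 24.4 48
154 x -17.3 9.8 41.1 y -15.1 23.3 49
162 x -22.8 12.5 41.3 y -13.2 22.2 53
170 x -25.2 13.1 40.5 y -13.9 25.4 58
178 x 11.9 16.0 40.5 y -6.9 21.5 15
```

```bash
python3 -m handwheel '[0,0,10,0,1,0,0,25,0,1,0,0,40,0,1,0,0,40,0,1,-30,0,0,0,1,-45,0,20,0,1,-25,0,20,0,1,0,0,0,0,1]' 10
python3 - <<'E'
from h import *
yaw=-.18;R=np.array([[np.cos(yaw),-np.sin(yaw)],[np.sin(yaw),np.cos(yaw)]])
for n in("side","wrist","top"):
    p,d,c=grab(n);w=cloud(d,c).reshape(-1,3);q=p.reshape(-1,3).astype(int);l=(w[:,:2]-[.5299,-.2407])@R*1000;z=w[:,2]*1000
    m=(abs(l[:,0])<45)&(abs(l[:,1])<32)&(z>85)&(z<180)
    bl=m&(q.max(1)<55)&(z>123)
    print(n,"n",bl.sum(),"z98",np.percentile(z[bl],[95,99]) if bl.sum() else 0)
    rim=(abs(l[:,0])<9)&(abs(l[:,1])>28)&(abs(l[:,1])<44)&(abs(z-119)<4)
    if rim.sum(): print(" rim x",np.percentile(l[rim,0],[3,50,97]).round(1),"z",np.median(z[rim]).round(1),rim.sum())
    wl=(abs(l[:,0])<9)&(abs(l[:,1])>26)&(abs(l[:,1])<44)&(z>80)&(z<110)
    if wl.sum(): print(" wall x",np.percentile(l[wl,0],[10,50,90]).round(1),wl.sum())
    for a,b in((86,100),(100,110),(110,122),(122,135),(135,145),(145,155),(155,162),(162,167),(167,180)):
        k=m&(q.max(1)<55)&(z>a)&(z<b)
        t=m&(q[:,2]>q[:,0]+12)&(q.max(1)>90)&(l[:,0]<-5)&(z>a)&(z<b)
        if k.sum()>3: print(a,b,"bl",np.percentile(l[k,0],[2,25,75,98]).round(1),np.percentile(l[k,1],[3,97]).round(1),k.sum(),"tag",t.sum(),(np.median(l[t],0).round(1),z[t].mean().round(1)) if t.sum()>3 else "")
E
```

```text
time: 29.8
tool_pos: [0.4221, -0.2408, 0.3223]
tool_rot: [3.136, 0.003, 1.389]
contact_force: [1.0, -0.1, 0.5]
opening: 0.0921
grip_force: 0.0
side n 236 z98 [171.87074678 174.34662241]
 rim x [-5.8  1.4  5.6] z 120.1 21
 wall x [-2.8  0.6  1.6] 24
86 100 bl [-8.9 -7.3 -4.7 -1.5] [20.  25.2] 7 tag 14 (array([-13.1,   4.5]), np.float64(96.6))
100 110 bl [-11.2 -10.2  -7.2  -5. ] [19.5 25.4] 7 tag 19 (array([-13.8,  -0.8]), np.float64(105.3))
110 122 bl [-10.9  -7.9  -4.8   8.6] [16.2 23.9] 9 tag 16 (array([-14.5,  10.9]), np.float64(114.4))
122 135 bl [-11.   -9.   -7.6  11.5] [-15.8  22.3] 30 tag 3 
135 145 bl [-11.1  -7.6   5.5   9. ] [-15.3  24. ] 57 tag 0 
145 155 bl [-16.3 -10.7   8.9  11. ] [-12.5  22.6] 47 tag 0 
155 162 bl [-19.2 -13.2  12.4  15. ] [-18.2  22.7] 41 tag 0 
162 167 bl [-23.3  12.1  14.2  17.7] [-16.5  22.6] 18 tag 0 
167 180 bl [-27.1 -23.   14.6  17.8] [-13.9  23. ] 45 tag 0 
wrist n 1747 z98 [171.30032113 172.32313919]
 rim x [-2.3 -0.1  3. ] z 118.5 152
 wall x [-2.2 -1.9 -1.6] 161
100 110 bl [-10.2  -8.9  -6.9  -4.7] [20.6 21. ] 5 tag 60 (array([-16.9,   2.2
[... 289 characters left out ...]
5 155 bl [-16.  -11.3   6.7   8.1] [-16.6  20.4] 356 tag 0 
155 162 bl [-17.9   8.1   9.6  10.8] [-16.7  20.3] 217 tag 0 
162 167 bl [-28.1 -27.1  10.6  11.4] [-16.2  20.8] 147 tag 0 
167 180 bl [-27.2 -24.1  12.5  15. ] [-16.   20.2] 490 tag 0 
top n 88 z98 [171.36956544 174.91476477]
 rim x [-3.4 -1.8  0.9] z 120.0 11
 wall x [-3.4 -2.7 -1.7] 14
122 135 bl [-10.6  -4.1   2.5   6.7] [ 5.4 21.8] 10 tag 0 
135 145 bl [-13.1  -7.7  -0.2   4.3] [ 3.6 21.4] 29 tag 0 
145 155 bl [-16.7 -14.3   5.9   8.1] [ 6.1 19.3] 18 tag 0 
155 162 bl [-16.7   7.    8.9  10.3] [ 6.  20.1] 9 tag 0 
162 167 bl [-18.7   9.2  10.8  15.5] [ 5.4 20.9] 5 tag 0 
167 180 bl [-27.5  10.4  15.1  17.2] [ 7.  19.9] 18 tag 0
```

Run:
```python
from h import *
yaw=-.18;R=np.array([[np.cos(yaw),-np.sin(yaw)],[np.sin(yaw),np.cos(yaw)]])
for n in("wrist","wrist"):
    p,d,c=grab(n);w=cloud(d,c).reshape(-1,3);q=p.reshape(-1,3).astype(int);l=(w[:,:2]-[.5299,-.2407])@R*1000;z=w[:,2]*1000
    m=(q.max(1)<55)&(abs(l[:,1])<15)
    for a,b in((-30,-28),(-28,-26),(-26,-23),(-23,-20),(-8,-6),(-6,-4),(-4,-2),(-2,0),(0,2),(2,4),(10,12),(12,14),(14,16),(16,19)):
        k=m&(l[:,0]>a)&(l[:,0]<b)&(z>125)
        if k.sum()>5: print(a,b,np.percentile(z[k],[10,50,90,97]).round(1),k.sum())
    rim=(abs(l[:,0])<2)&(abs(l[:,1])>25)&(abs(l[:,1])<44)&(abs(z-119)<5);print("rim",np.median(z[rim]),rim.sum())
    t=(abs(l[:,1])<15)&(q[:,2]>q[:,0]+12)&(q.max(1)>90)&(abs(l[:,0]+17)<5)&(z>90)&(z<118);print("tag fit x(z)",np.polyfit(z[t],l[t,0],1),z[t].min(),z[t].max(),"x(y)",np.polyfit(l[t,1],l[t,0],1))
```

```text
-28 -26 [165.2 167.3 168.7 169.2] 81
-26 -23 [167.6 168.6 169.5 169.8] 94
-23 -20 [166.4 167.9 168.8 169.3] 66
-8 -6 [136.2 137.3 138.6 138.9] 32
-6 -4 [135.6 136.7 137.5 138. ] 48
-4 -2 [135.8 136.8 137.6 137.9] 57
-2 0 [136.1 136.8 138.  138.2] 48
0 2 [135.6 136.8 138.2 138.9] 63
2 4 [138.1 141.1 144.1 145.1] 110
10 12 [161.3 167.3 170.7 171.4] 173
12 14 [169.9 171.3 172.3 172.5] 82
14 16 [170.8 171.5 172.2 172.6] 41
rim 118.49824131580823 142
tag fit x(z) [-5.74147066e-03 -1.62856344e+01] 91.0557958174002 114.13266779570746 x(y) [-5.81183598e-03 -1.68735625e+01]
-30 -28 [165.5 279.  391.4 391.4] 6
-28 -26 [165.2 166.8 168.3 169. ] 81
-26 -23 [167.6 168.4 169.3 169.7] 92
-23 -20 [166.5 167.9 169.  169.2] 63
-8 -6 [136.2 137.2 138.4 138.7] 36
-6 -4 [135.7 136.8 137.4 137.8] 50
-4 -2 [135.6 136.6 137.6 137.8] 51
-2 0 [135.7 136.6 137.5 137.7] 54
0 2 [135.9 137.  138.6 139.8] 66
2 4 [138.5 141.  143.8 145. ] 104
10 12 [161.6 167.3 170.9 171.6] 182
12 14 [170.5 171.2 172.5 173. ] 72
14 16 [170.5 171.3 172.1 172.2] 46
rim 118.48333603739613 138
tag fit x(z) [-3.06654596e-03 -1.65653632e+01] 92.08255646443052 113.76812410830323 x(y) [-3.74578172e-03 -1.68815486e+01]
```

Seated: the spine top is 18.3 mm above the rim (18 nominal), the tag face is vertical within 0.01 rad and faces outward, and the robot is clear.

```bash
python3 -c "
from cell import robot
print(robot.hand_in())"
```

```text
the job is handed in; nothing more can be done
None
```

The tagged clamp is clipped on the crate's near rim between the ribs, fully down, upright and tag outward, and the job is handed in; on a first try that I backed off and redid, the clamp hit the rim at about 44 N (wrist reading), above the 40 N figure but through the held clamp, not the arm or gripper body.

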